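# Eject the last blank from the blank feeder

## Task

Swing the yellow cover of the green blank feeder sideways round its pivot screw, right over to its stop, so that the discharge port is clear. Only then push the jog stick slowly all the way over towards the green dot (a quick shove throws the blank past the tray), hold it there until the brown wooden blank has dropped into the tray, and let the stick back to the middle. Leave the cover open and do not knock over the glue bottle.

Things in the scene. Friction and masses are not known exactly. Their poses are not given: they have to be found in the camera images.
- feeder: Green bench machine, fixed on the left, its front turned roughly to the right (-y), 175 x 150 mm, 296 mm high. Origin on the bench below the middle of the discharge lip; x to its back, y to its left (seen from its front: towards the robot), z up. From the lip (x = 0, 100 mm high) its face slopes up and back at 40 degrees from level to x = 111 mm, 193 mm high. The drive head stands behind that
- port (a point): Middle of the lower edge (lip) of the discharge port, 100 mm above the feeder's origin. The port is 76 mm wide and reaches 55 mm up the slope; a level chamber lies behind it. Axes as the feeder's.
- hood_edge (a point): Middle of the front lower edge of the dark dust hood, 150 mm wide, that juts out over the upper face, at (70, 0, 277) mm in feeder coordinates. A tool pointing straight down meets the hood before the cover is open; one along the face's normal (tilted 40 degrees, tips pointing into the feeder) stays clear. Axes as the feeder's.
- cover_pivot (a point): The pivot screw: the point of the sloping face on the screw's axis, in feeder coordinates (80.4, 0, 167.5) mm, 105 mm up the slope from the lip. The screw's axis is the face's normal (-0.643, 0, 0.766) in feeder coordinates. Axes as the feeder's.
- cover (a joint): Angle of the yellow cover about its screw, rad. 0: it hangs straight down the slope over the port; it grows as the lower end swings to the feeder's left (+y of the feeder, towards the robot), up to a stop at 1.75. It starts between 0 and 0.2. The port is clear from about 1.5. Stays where left (friction); it takes about 3 N at the knob.
- cover_knob (a point): Point on the axis of the black round knob on the cover (yellow plate, 4 x 88 x 127 mm), 35 mm out from the face. The knob is a post, 22 mm in diameter, square to the face, from 5 to 50 mm out from it, 87 mm from the screw: at cover angle q it is 87 cos q down the slope and 87 sin q to the left (+y) of it. Axes turn with the cover: z the face normal, x from knob to screw.
- jog_box: Grey box with the jog stick, fixed to the bench, 108 x 108 mm, top 49 mm above the bench, with a green dot at the edge of its top on the +y side, 41 mm from the middle. Origin under its centre on the bench, z up.
- stick (a joint): Tilt of the jog stick, rad: 0 upright, positive towards the green dot (+y of the jog box), stops at -0.45 and 0.45. It turns about the box's x axis, 50 mm above the bench at the box's centre. Springs back to 0; about 4 N at the knob holds it fully over. It drives the ejector in the feeder (190 mm per rad): the blank tips off the lip at about 0.3 to 0.4.
- stick_knob (a point): Centre of the stick's black knob, 112 mm from the stick's turning axis (162 mm above the bench when upright). The knob is round, 32 mm in diameter, from 144 to 178 mm above the bench when upright; below it a 12 mm rod. Axes turn with the stick. Move it at 0.03 to 0.1 m/s: a quick shove (0.3 m/s) throws the blank past the tray.
- blank_centre (a point): Centre of the brown wooden blank, 40 x 60 x 25 mm, which lies in the feeder's chamber behind the port, hidden under the cover at the start.
- tray: Loose plain plywood catch tray, 115 x 110 mm, 42 mm high, walls and floor 5 mm, which stands under and in front of the discharge lip. Origin at the centre of its underside, axes about as the feeder's (x along the 115 mm side).
- glue_bottle: White glue bottle with a red cap standing on the bench beside the work, 38 x 56 mm, 146 mm high. Origin under its centre, z up. Leave it standing.
Mind the look-alikes: they are no part of the job. What is shaped like the glue_bottle but blue is not meant.

How it is judged (in metres and radians):
On the way, in this order (a step that is already met when the one before it is completed fails the run):
1. the cover is swung clear of the port (past 1.5 rad) (value of joint cover above 1.5 rad), for 0.2 s.
2. the stick is held over towards the green dot (past 0.33 rad) with the blank down in the tray (value of joint stick above 0.33 rad and x of blank_centre in the frame of tray between -0.05 and 0.05 m and y of blank_centre in the frame of tray between -0.048 and 0.048 m and z of blank_centre in the frame of tray below 0.05 m), for 0.2 s.
3. the stick is back in the middle (value of joint stick between -0.06 and 0.06 rad), for 0.2 s.
At the end, for the whole second after the job is handed in: Cover open past 1.5 rad; stick at rest within 0.06 rad of the middle; blank in the tray (centre within 50 mm in x and 48 mm in y of the tray's middle, under 50 mm above its underside); tray at rest, its origin within 80 mm (seen from above) of the feeder's; glue bottle upright (all of step 3 and value of joint cover above 1.5 rad and x of blank_centre in the frame of tray between -0.05 and 0.05 m and y of blank_centre in the frame of tray between -0.048 and 0.048 m and z of blank_centre in the frame of tray below 0.05 m and linear speed of tray below 0.02 m/s and horizontal distance between tray and feeder below 0.08 m and velocity of joint stick below 0.05 rad/s and angle between glue_bottle's own z axis and vertical below 0.3 rad); the robot touches nothing.
It fails at once if the stick is pushed over towards the dot while the cover still blocks the port (value of joint stick above 0.2 rad and value of joint cover below 1.3 rad).
It fails at once if the glue bottle is knocked over (angle between glue_bottle's own z axis and vertical above 0.7 rad).
It also fails if it takes over 59 s, if anything falls off the work surface, if the arm or the gripper's body presses on something with over 40 N, if the wrist force passes 120 N, or if a joint passes its speed limit or range.

## Robot

A 6-joint arm with a two-finger parallel gripper is mounted at the origin on a cart in front of the work surface, level with it; the furniture and walls round the work are solid. World frame = base frame: x ahead of the robot, y to its left, z up, the work surface at z = 0. Lengths are in mm, angles in rad, forces in N, time in s.
With the tool pointing down it reaches from about 350 to 975 mm from the base axis. Payload 7.1 kg.
Tool frame: the origin (TCP) lies on the centre line of the jaws, within the pads' length; the fingertips stand 25 mm ahead of it and the grasp point (between the pads) lies 6 mm ahead of it; z points along the fingers, y is the direction in which the jaws open and shut (so a half turn about z gives the same grasp; the last joint's range is limited). The gripper opens to 88 mm and grips with 3 to 60 N. Pads are 20 mm wide; open, the fingers measure 115 mm over their backs; the gripper's body (75 mm by 178 mm) begins 61 mm behind the grasp point.
Start: joints at [1.241, 0.423, 1.63, -0, 1.089, -0.019], TCP at [191.106, 595.049, 247.675] pointing down, gripper open.
Joint ranges: [-3, 3], [-0.9, 2.11], [0.09, 2.58], [-1.31, 4.45], [0.11, 2.69], [-2.54, 2.54]. Speed limits (rad/s): [2.39, 2.39, 3.01, 3.14, 3.14, 3.14].

## Interface

Orientations are given as a unit quaternion [x, y, z, w].
In Python, from station import env, set_gripper, viewer, workorder gives the robot as it stands. Calls block until the motion is done:
- env.reach(position, orientation): joint-space move of the TCP to a pose.
- env.move_l(position, rot=None, rate=150, f_stop=None): straight line of the TCP; rot=None keeps the orientation; rate is the mean speed in mm/s. With f_stop (N) it stops when the force on the tool has changed by that much, and returns True; else False.
- env.move_joints(angles): joint-space move.
- set_gripper(opening): finger opening in mm; the grip force is fixed at half the most; returns when the fingers have stopped.
- env.hold(seconds).
- env.ik(position, orientation): joint angles nearest the present ones, or None.
- env.read_state(): the state.
- viewer.camera(name): name is "scene" or "top"; returns the picture (480x640x3 uint8, blue, green, red); there is no depth.
- viewer.camera_params(name): a dict with "fx", "fy", "cx", "cy" (pixels), "dist" ([k1, k2, p1, p2, k3] as OpenCV has them; the pictures are not rectified), "pose" (4x4, takes a point from camera to world coordinates). Camera axes: x right, y up, looking along -z (the intrinsics and any distortion apply to the point x, -y, -z); pixel columns grow to the right and rows downward; lengths in mm; the calibration is good to about 2 mm. A picture is of the moment at which its call begins. camera_params takes no time and is no camera call.
A pose or a line that the arm cannot do raises env.IKError and nothing moves.
- workorder.sign_off(): hands the job in, once; it reports no verdict.
The state is a dict: "time_s": time; "qpos": joint angles; "dq": joint speeds; "tau": joint torques, N m; "tool_pos": TCP position; "orientation": TCP orientation; "force": force on the tool from outside, world axes, zero at the start; "wrist_torque": the same for the moment, N m; "width": finger opening in mm.
Only numpy, scipy, OpenCV 4.12 (cv2) and the standard library are available. Lean on these libraries where they do the work, as an engineer would, in place of code of your own. Each camera call takes 0.05 s, during which the arm holds its last target.

## Working session

There is one attempt and no reset: what is moved stays moved. The work goes in short steps, each a Python script; the robot and the scene stay as the last script left them, time stands still between calls to the robot, and variables do not carry over. Pictures are saved under pics/ and viewed, and the job is handed in when it is done.

```bash
ls; mkdir -p pics; python3 - <<'E'
from station import env,viewer
import cv2
for n in("scene","top"):
    cv2.imwrite(f"pics/{n}0.png",viewer.camera(n)); print(viewer.camera_params(n))
print(env.read_state())
E
```

```text
pics
{'fx': 531.1930267771597, 'fy': 531.1930267771597, 'cx': 318.96721856006815, 'cy': 245.46869656979362, 'dist': array([-0.01178213,  0.        ,  0.        ,  0.        ,  0.        ]), 'pose': array([[ 7.84130703e-01,  5.34824810e-01, -3.14803849e-01,
         2.40656758e+02],
       [-6.20595014e-01,  6.76519462e-01, -3.96463424e-01,
        -2.34022531e+02],
       [ 9.32455019e-04,  5.06244842e-01,  8.62389292e-01,
         1.04233265e+03],
       [ 0.00000000e+00,  0.00000000e+00,  0.00000000e+00,
         1.00000000e+00]])}
{'fx': 478.48688623535037, 'fy': 478.48688623535037, 'cx': 317.0314234241318, 'cy': 236.43249173557996, 'dist': array([-0.11550037,  0.        ,  0.        ,  0.        ,  0.        ]), 'pose': array([[ 6.07161156e-04,  9.93540294e-01, -1.13478258e-01,
         4.71691315e+02],
       [-9.99534743e-01, -2.85753279e-03, -3.03666334e-02,
         1.54290964e+02],
       [-3.04947417e-02,  1.13443899e-01,  9.93076308e-01,
         1.00524901e+03],
       [ 0.00000000e+00,  0.00000000e+00,  0.00000000e+00,
         1.00000000e+00]])}
{'time_s': 0.1, 'qpos': array([ 1.24102471e+00,  4.23758984e-01,  1.63059362e+00, -4.19119083e-06,
        1.08855760e+00, -1.89763092e-02]), 'dq': array([-0.00095296, -0.00148488, -0.00362613,  0.00129825,  0.00275997,
        0.00064902]), 'tau': array([ 3.63562212e-04, -5.45615208e+01, -2.74325967e+01,  6.46313815e-02,
        1.87738583e-02, -5.11022256e-05]), 'tool_pos': array([190.9522874 , 594.64480557, 246.99062658]), 'orientation': array([ 1.54771979e-01,  9.87949999e-01, -6.49107707e-04, -1.12464264e-04]), 'force': array([-0.36333781, -0.32064607, -0.49154244]), 'wrist_torque': array([-0.03558301,  0.02196616,  0.0206156 ]), 'width': 87.85288083467671}
```

View pics/scene0.png

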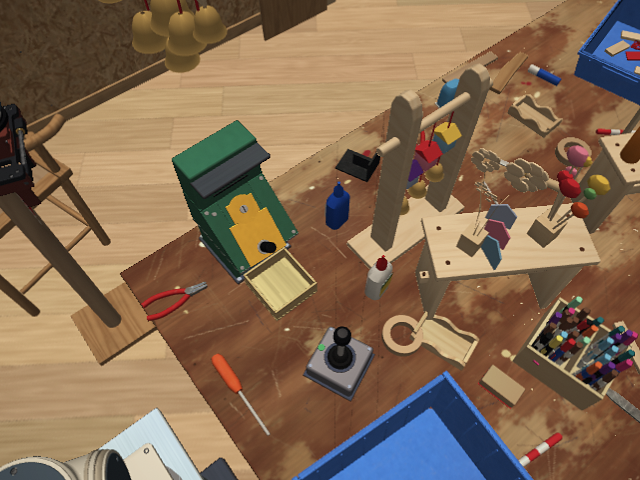

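View pics/top0.png

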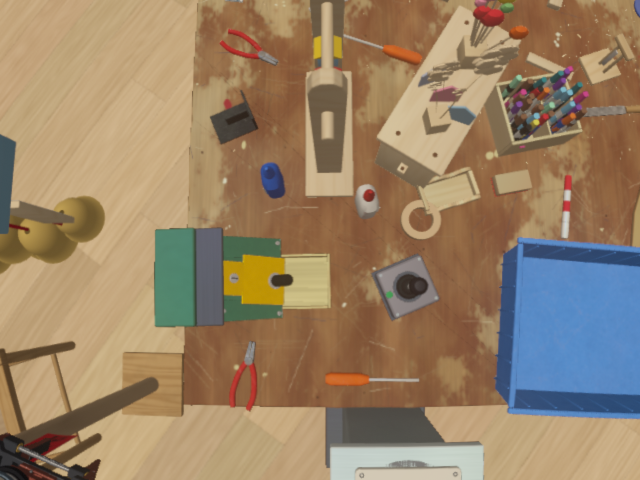

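The scene view shows the feeder (black knob near 267,247) with the tray in front, the white glue bottle (378,278) and the jog stick (342,336). In the top view the knob is at (282,281) and the stick knob at about (410,286). I'll zoom in to measure.

```bash
python3 - <<'E'
import cv2,numpy as np
s=cv2.imread("pics/scene0.png");t=cv2.imread("pics/top0.png")
a=cv2.resize(s[110:410,160:410],None,fx=3,fy=3,interpolation=cv2.INTER_CUBIC)
cv2.imwrite("pics/sz1.png",a[:600]);cv2.imwrite("pics/sz2.png",a[450:])
b=cv2.resize(t[170:340,145:345],None,fx=3.5,fy=3.5,interpolation=cv2.INTER_CUBIC);cv2.imwrite("pics/tz1.png",b)
b=cv2.resize(t[170:330,340:450],None,fx=3.5,fy=3.5,interpolation=cv2.INTER_CUBIC);cv2.imwrite("pics/tz2.png",b)
E
```

```text
(no output)
```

View pics/sz1.png

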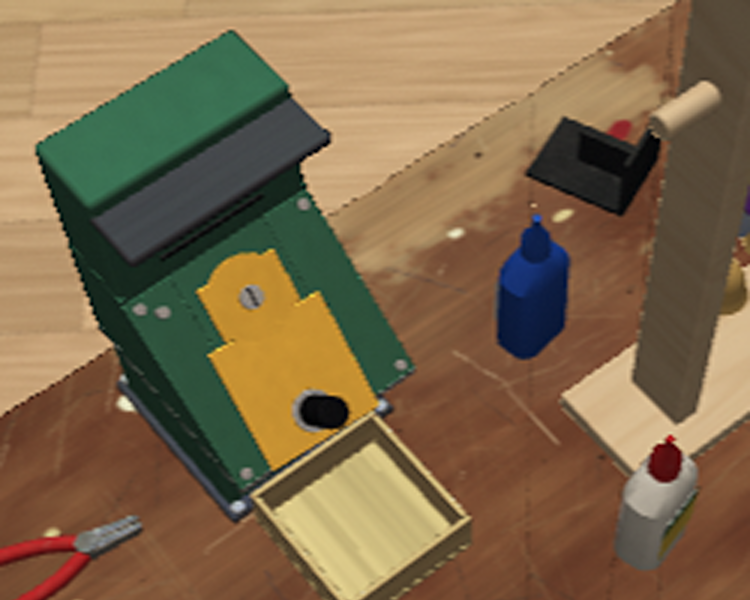

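View pics/sz2.png

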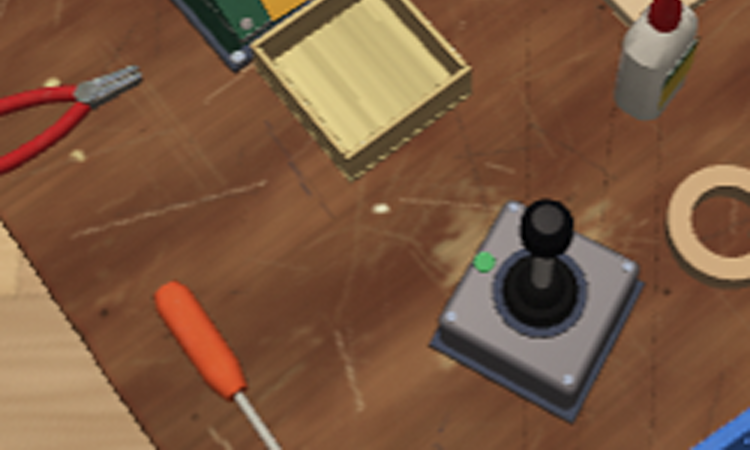

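View pics/tz1.png

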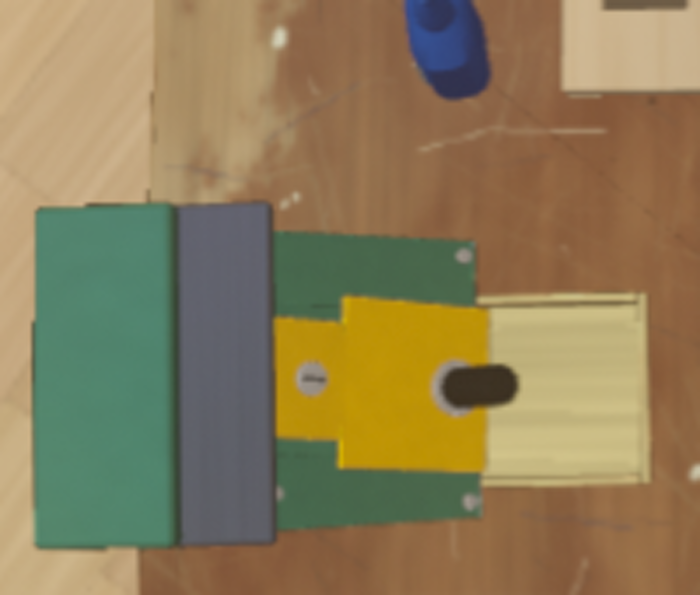

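View pics/tz2.png

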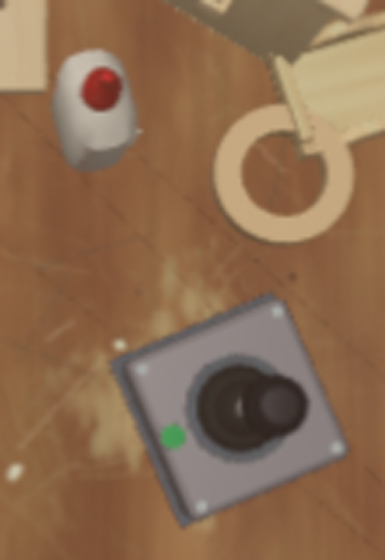

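```bash
cat > geo.py <<'E'
import numpy as np,cv2
from station import viewer
P={n:viewer.camera_params(n) for n in("scene","top")}
def ray(n,u,v):
    p=P[n];K=np.array([[p['fx'],0,p['cx']],[0,p['fy'],p['cy']],[0,0,1.]])
    x,y=cv2.undistortPoints(np.array([[[u,v]]],float),K,np.array(p['dist']))[0,0]
    d=p['pose'][:3,:3]@np.array([x,-y,-1]);return p['pose'][:3,3],d/np.linalg.norm(d)
def tri(a,b):
    o1,d1=ray("scene",*a);o2,d2=ray("top",*b)
    s=np.linalg.lstsq(np.c_[d1,-d2],o2-o1,rcond=None)[0]
    p,q=o1+s[0]*d1,o2+s[1]*d2
    return (p+q)/2,np.linalg.norm(p-q)
def project(n,X):
    p=P[n];K=np.array([[p['fx'],0,p['cx']],[0,p['fy'],p['cy']],[0,0,1.]])
    c=p['pose'][:3,:3].T@(np.asarray(X,float)-p['pose'][:3,3]);c=c*[1,-1,-1]
    return cv2.projectPoints(c.reshape(1,3),np.zeros(3),np.zeros(3),K,np.array(p['dist']))[0].ravel()
def plane(n,uv,z):
    o,d=ray(n,*uv);return o+d*(z-o[2])/d[2]
E
python3 - <<'E'
from geo import *
np.set_printoptions(precision=1,suppress=True)
z=lambda off,k:lambda x,y:((x+.5)/k-.5+off[0],(y+.5)/k-.5+off[1])
s1=z((160,110),3);s2=z((160,260),3);t1=z((145,170),3.5);t2=z((340,170),3.5)
for n,a,b in[("pivot",s1(251,297),t1(312,378)),("knobtop",s1(331,411),t1(497,384)),("scrL",s1(247,473),t1(471,502)),("scrR",s1(401,365),t1(464,256)),
("upL a",s1(165,312),t1(278,494)),("upL b",s1(140,310),t1(278,494)),
("j1 near",s2(450,316),t2(201,507)),("j2",s2(513,207),t2(141,369)),("j3",s2(628,267),t2(278,311)),("j4",s2(568,380),t2(337,448)),("dot",s2(484,261),t2(172,436)),("stick",s2(547,228),t2(277,406)),
("cap",s1(667,455),t2(100,88)),("tray1",s1(253,494),t1(480,487)),("tray2",s1(375,418),t1(478,300)),("tray3",s1(470,520),t1(645,294)),("tray4",s2(352,155),t1(648,482)),
("hoodR",s1(329,137),t1(270,203)),("hoodL",s1(131,262),t1(273,543))]:
    p,e=tri(a,b);print(n,p,round(e,1))
E
```

```text
pivot [494.3 326.4 169.8] 0.9
knobtop [491.9 235.5 144.8] 1.2
scrL [430.5 252.4 105.4] 0.3
scrR [562.8 257.6 103.1] 0.0
upL a [437.7 337.6 191.3] 0.3
upL b [431.1 340.4 197. ] 15.3
j1 near [424.8  25.2  49. ] 0.7
j2 [503.   58.2  48. ] 0.4
j3 [535.6 -20.6  48.3] 0.8
j4 [457.6 -52.9  48.2] 0.6
dot [464.9  41.   47.4] 0.6
stick [480.3   1.9 163. ] 0.9
cap [652.2  84.7 119.2] 1.6
tray1 [434.5 253.   70. ] 6.1
tray2 [539.7 256.1  57.2] 5.9
tray3 [546.9 159.9  36.1] 0.6
tray4 [440.6 157.3  43.3] 3.4
hoodR [567.8 324.3 280. ] 2.1
hoodL [420.3 319.2 281.3] 0.2
```

```bash
python3 - <<'E'
from geo import *
for X in ([191,595,247],[191,595,300],[191,595,400],[191,595,0],[0,0,0],[60,180,400]):
    print(X,project("scene",X).round(),project("top",X).round())
E
```

```text
[191, 595, 247] [ 25. 176.] [ 63. 459.]
[191, 595, 300] [ 12. 158.] [ 45. 470.]
[191, 595, 400] [-19. 118.] [  6. 494.]
[191, 595, 0] [ 77. 243.] [125. 421.]
[0, 0, 0] [126. 533.] [406. 518.]
[60, 180, 400] [ -0. 359.] [311. 613.]
```

```bash
python3 - <<'E'
from geo import *
print(tri((110,322),(152,385)))
p,e=tri((110,322),(152,385))
for dz in(0,100,200,300,400): print(dz,project("scene",p+[0,0,dz]).round(),project("top",p+[0,0,dz]).round())
for a,b in [((42,122),(72,342)),((108,243),(72,390))]: print(tri(a,b))
import cv2
s=cv2.imread("pics/scene0.png");t=cv2.imread("pics/top0.png")
c=np.hstack([cv2.resize(s[80:380,0:160],None,fx=2,fy=2),cv2.resize(t[180:480,0:200],None,fx=2,fy=2)]);cv2.imwrite("pics/post.png",c)
E
```

```text
(array([ 100.65858547,  852.49175897, -833.57395695]), np.float64(8.147471243748939))
0 [111. 322.] [151. 386.]
100 [102. 311.] [141. 391.]
200 [ 92. 300.] [130. 397.]
300 [ 81. 287.] [118. 403.]
400 [ 68. 273.] [104. 410.]
(array([330.97922304, 546.92727968, 351.07885033]), np.float64(135.62281634222845))
(array([ 218.73315381,  846.46507236, -321.54524965]), np.float64(107.7873503526663))
```

View pics/post.png

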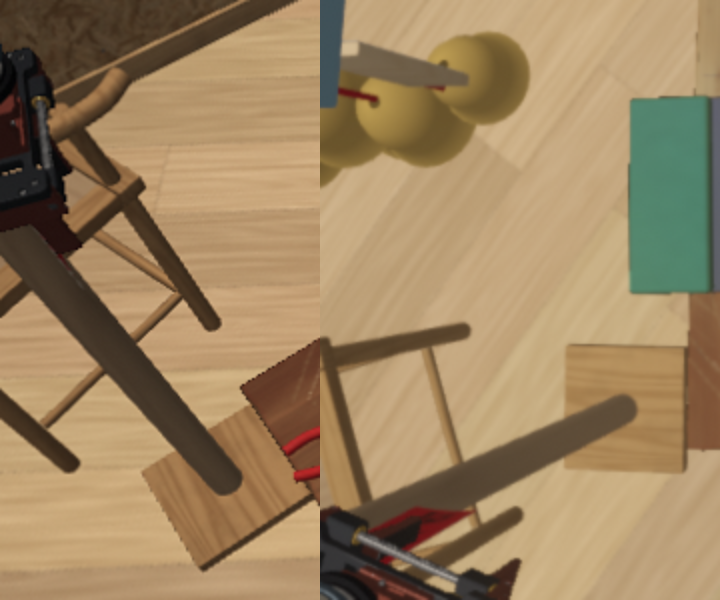

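```bash
cat > fr.py <<'E'
from geo import *
from scipy.spatial.transform import Rotation as R
yf=np.array([-.9993,-.0370,0]);yf/=np.linalg.norm(yf);zz=np.array([0,0,1.]);xf=np.cross(yf,zz)
O=np.array([496.9,250.5,0]);F=np.c_[xf,yf,zz]
piv=O+F@[80.4,0,167.5];n=F@[-.643,0,.766];n/=np.linalg.norm(n);dn=F@[-.766,0,-.643]
def knob(q,out): return piv+87*np.cos(q)*dn+87*np.sin(q)*yf+out*n
def quat(sgn):
    z=-n;y=sgn*yf;return R.from_matrix(np.c_[np.cross(y,z),y,z]).as_quat()
E
python3 - <<'E'
from fr import *
from station import env
np.set_printoptions(precision=2,suppress=True)
print(xf,knob(.064,50))
for s in(1,-1):
    print(s)
    for q,o in((.064,150),(.064,42),(.5,42),(1,42),(1.72,42),(1.72,130)):
        print(q,o,env.ik(knob(q,o),quat(s)))
print(project("scene",knob(.064,50)),project("top",knob(.064,50)))
E
```

```text
[-0.04  1.    0.  ] [492.01 232.05 149.97]
1
0.064 150 [-0.05  0.37  1.96  0.82  1.06  2.54]
0.064 42 [0.08 0.52 2.   0.99 0.88 2.43]
0.5 42 [0.11 0.47 2.07 1.02 0.85 2.41]
1 42 [0.16 0.41 2.12 1.04 0.83 2.45]
1.72 42 None
1.72 130 None
-1
0.064 150 [-0.05  0.37  1.96  0.82  1.06 -0.6 ]
0.064 42 [ 0.08  0.52  2.    0.99  0.88 -0.71]
0.5 42 [ 0.11  0.47  2.07  1.02  0.85 -0.73]
1 42 [ 0.16  0.41  2.12  1.04  0.83 -0.69]
1.72 42 [ 0.27  0.33  2.11  1.02  0.82 -0.54]
1.72 130 [ 0.14  0.18  2.09  0.87  0.99 -0.44]
[271.18 246.5 ] [288.14 279.55]
```

```bash
python3 - <<'E'
from fr import *
from station import env
import cv2
s=env.read_state()
env.move_l([270,330,430],rate=300)
env.reach(knob(.064,150),quat(-1))
s=env.read_state();print(s['time_s'],s['tool_pos'],knob(.064,150),s['force'])
for c in("scene","top"): cv2.imwrite(f"pics/{c}1.png",viewer.camera(c))
a=cv2.imread("pics/scene1.png");b=cv2.imread("pics/top1.png")
cv2.imwrite("pics/c1.png",np.hstack([cv2.resize(a[100:400,150:350],None,fx=2,fy=2),cv2.resize(b[140:440,180:380],None,fx=2,fy=2)]))
E
```

```text
2.6333 [494.17511551 168.73486878 226.77065714] [494.39384715 167.80496591 226.56175263] [-0.09330283 -0.41008706 -0.1682916 ]
```

View pics/c1.png

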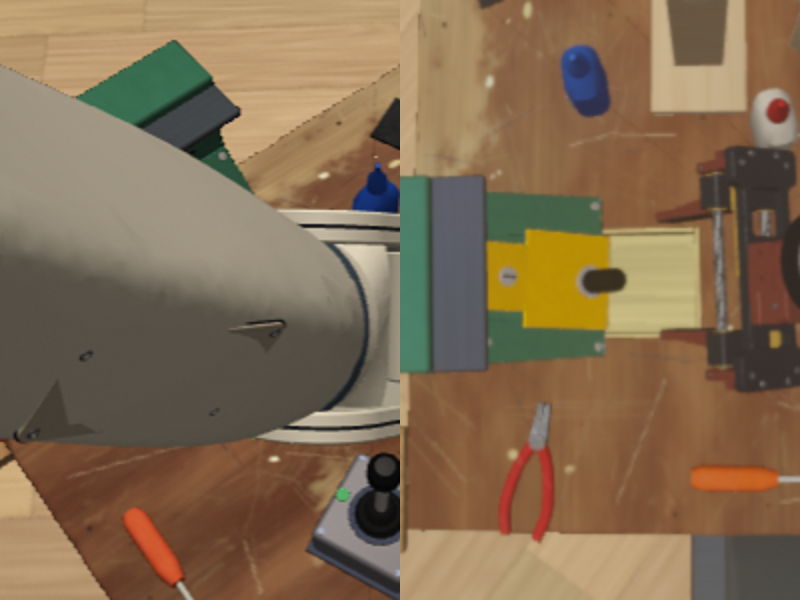

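The gripper is in line with the knob in the top view (fingers straddle it at about (600,280) in the crop), with the arm clear of the bottle. Next I'll advance, grip, and swing.

```bash
python3 - <<'E'
from fr import *
from station import env,set_gripper
np.set_printoptions(precision=1,suppress=True)
r=env.move_l(knob(.064,42),rate=80,f_stop=10)
s=env.read_state();print(r,s['time_s'],s['tool_pos']-knob(.064,42),s['force'])
if not r:
    set_gripper(0)
    s=env.read_state();print(s['time_s'],s['width'],s['force'])
    cv2.imwrite("pics/top2.png",cv2.resize(viewer.camera("top")[140:440,180:480],None,fx=2,fy=2))
E
```

```text
False 4.2333 [ 0.3 -0.2  0.3] [ 0.9 -0.6  0.8]
5.2667 21.495683756744228 [-0.   0.3 -0.4]
```

View pics/top2.png

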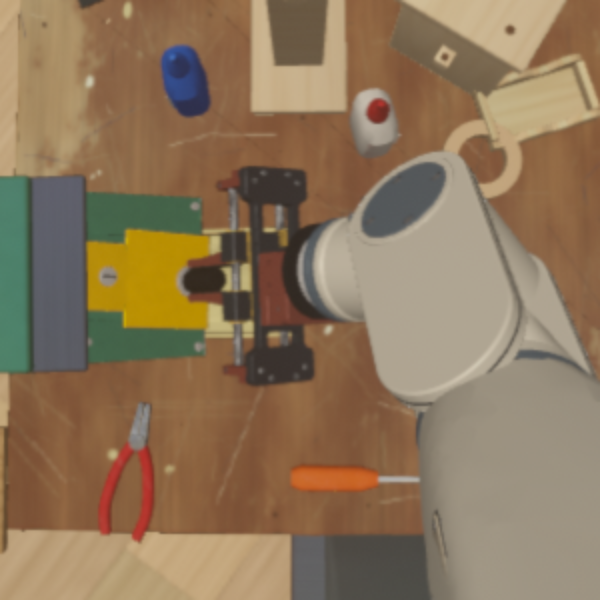

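Gripped: width reads 21.5 mm on the 22 mm post, and the picture shows both fingers on the knob. Swinging along the arc now.

```bash
python3 - <<'E'
from fr import *
from station import env
np.set_printoptions(precision=1,suppress=True)
for q in np.append(np.arange(.2,1.7,.15),1.72):
    r=env.move_l(knob(q,42),rate=80,f_stop=30)
    s=env.read_state();print(round(q,2),r,round(s['time_s'],2),s['tool_pos']-knob(q,42),s['force'],round(s['width'],1))
    if r: break
cv2.imwrite("pics/top3.png",cv2.resize(viewer.camera("top")[140:440,180:480],None,fx=2,fy=2))
E
```

```text
0.2 False 5.62 [-0.2 -0.3 -0.3] [ 0.6 -2.9 -3.6] 21.6
0.35 False 5.93 [-0.3  0.1  0. ] [ 0.  -1.6 -1.7] 21.5
0.5 False 6.25 [-0.1  0.2  0.2] [ 1.2  2.5 -5. ] 21.3
0.65 False 6.57 [-0.2  0.4  0.3] [ 2.2  3.3 -2.7] 21.4
0.8 False 6.88 [0.1 0.5 0.4] [ 3.5  4.6 -4.3] 21.1
0.95 False 7.2 [0.4 0.6 0.5] [ 4.1  6.  -5. ] 21.3
1.1 False 7.52 [0.6 0.6 0.6] [ 5.1  6.4 -6.2] 21.5
1.25 False 7.83 [0.8 0.5 0.5] [ 5.7  5.8 -7. ] 21.5
1.4 False 8.15 [0.6 0.4 0.3] [ 5.1  4.4 -7.5] 21.5
1.55 False 8.47 [-0.   0.3  0.2] [ 3.2  4.8 -5.8] 21.3
1.72 False 8.8 [-1.2  0.1 -0.1] [-3.1 -0.7 -2.1] 21.4
```

View pics/top3.png

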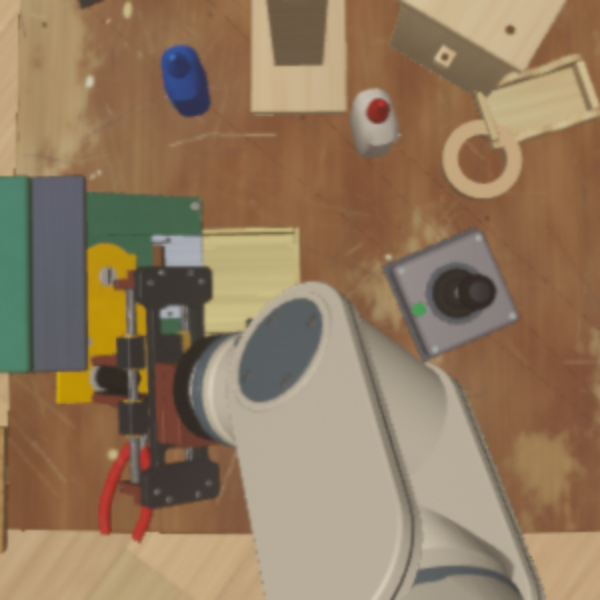

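The cover has swung about 100° (the yellow plate now points towards the robot and the port is open). I'll nudge it to the stop, release, and back off along the normal.

```bash
python3 - <<'E'
from fr import *
from station import env,set_gripper
np.set_printoptions(precision=1,suppress=True)
r=env.move_l(knob(1.77,42),rate=30,f_stop=12)
s=env.read_state();print(r,s['tool_pos']-knob(1.75,42),s['force'])
set_gripper(60)
print(env.move_l(knob(1.75,160),rate=120,f_stop=25))
env.move_l([430,60,400],rate=250)
s=env.read_state();print(s['time_s'],s['tool_pos'],s['force'])
for c in("scene","top"): cv2.imwrite(f"pics/{c}4.png",viewer.camera(c))
a=cv2.imread("pics/scene4.png");b=cv2.imread("pics/top4.png")
cv2.imwrite("pics/c4.png",np.hstack([cv2.resize(a[100:400,150:350],None,fx=2,fy=2),cv2.resize(b[140:440,180:380],None,fx=2,fy=2)]))
E
```

```text
False [-1.4  1.   0.7] [-5.5 -2.5 -0.1]
False
12.0 [429.4  60.7 399.2] [-0.4  1.1 -0.5]
```

View pics/c4.png

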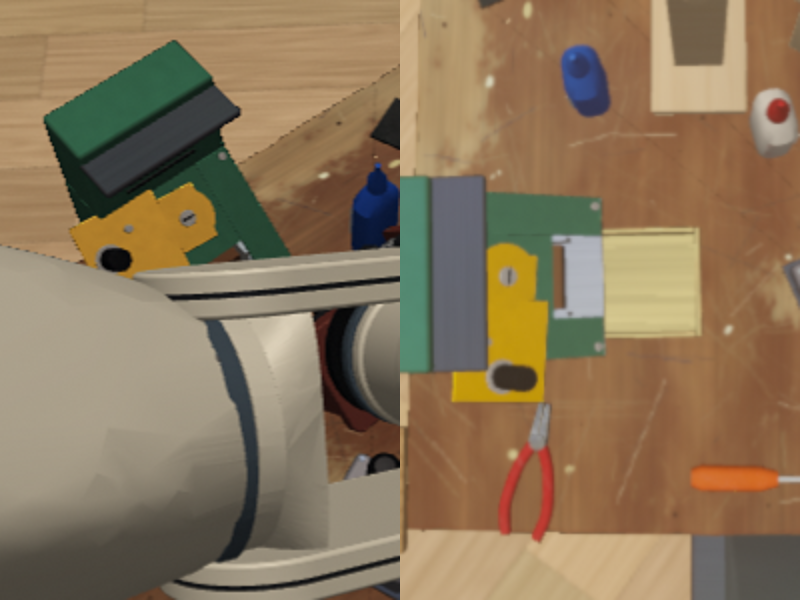

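Cover fully open, port clear with the brown blank visible behind it at (558,278) in the crop. Next, the stick.

```bash
cat > st.py <<'E'
from fr import *
J=np.array([480.3,2.2,50.]);yj=np.array([-.38,.925,0]);yj/=np.linalg.norm(yj)
def pose(th,r,s):
    u=np.cos(th)*zz+np.sin(th)*yj;y=s*(np.cos(th)*yj-np.sin(th)*zz);z=-u
    return J+r*u,R.from_matrix(np.c_[np.cross(y,z),y,z]).as_quat()
E
python3 - <<'E'
from st import *
from station import env,set_gripper
np.set_printoptions(precision=2,suppress=True)
best=None
for s in(1,-1):
    L=[env.ik(*pose(*a,s)) for a in((0,220),(0,118),(.25,118),(.44,118))];print(s,L)
    if all(x is not None for x in L):
        m=abs(L[-1][5])
        if best is None or m<best[0]: best=(m,s)
s=best[1];print(s)
set_gripper(80)
env.reach(*pose(0,220,s))
cv2.imwrite("pics/c5.png",np.hstack([viewer.camera("scene")[180:480,200:500],viewer.camera("top")[140:440,250:550]]))
st=env.read_state();print(st['time_s'],st['tool_pos'])
E
```

```text
1 [array([-0.02,  0.18,  1.92, -0.  ,  1.04, -1.98]), array([-0.02,  0.33,  2.  , -0.  ,  0.81, -1.98]), array([ 0.18,  0.32,  2.07, -0.37,  0.74, -1.5 ]), array([ 0.34,  0.36,  2.1 , -0.65,  0.78, -1.12])]
-1 [array([-0.02,  0.18,  1.92, -0.  ,  1.04,  1.16]), array([-0.02,  0.33,  2.  , -0.  ,  0.81,  1.16]), array([ 0.18,  0.32,  2.07, -0.37,  0.74,  1.64]), array([ 0.34,  0.36,  2.1 , -0.65,  0.78,  2.02])]
1
14.0583 [480.27   2.03 270.2 ]
```

View pics/c5.png

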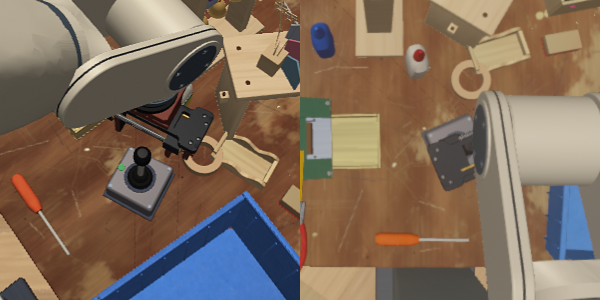

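The gripper is over the stick knob with its jaws in line with the dot, clear of bottle and tray. Descend, grip, then push slowly.

```bash
python3 - <<'E'
from st import *
from station import env,set_gripper
np.set_printoptions(precision=1,suppress=True)
r=env.move_l(pose(0,118,1)[0],pose(0,118,1)[1],rate=80,f_stop=8)
st=env.read_state();print(r,st['time_s'],st['force'])
if not r:
    set_gripper(0)
    st=env.read_state();print(st['time_s'],st['width'],st['force'])
    for th in (.1,.2,.3,.4,.435):
        p,q=pose(th,118,1)
        r=env.move_l(p,q,rate=45,f_stop=35)
        st=env.read_state();print(th,r,round(st['time_s'],2),st['tool_pos']-p,st['force'],round(st['width'],1))
        if r:break
    env.hold(1)
    cv2.imwrite("pics/c6.png",np.hstack([cv2.resize(viewer.camera(c)[a:a+220,b:b+200],None,fx=2,fy=2) for c,a,b in(("scene",150,160),("top",180,180))]))
    cv2.imwrite("pics/top6.png",viewer.camera("top"))
E
```

```text
False 15.4833 [-0.6 -0.3 -0.4]
16.3083 30.73608827037311 [-0.6 -0.1  0.8]
0.1 False 16.72 [-0.1  0.2  0.1] [-1.4 -0.1  2.9] 30.7
0.2 False 17.12 [-0.1 -0.1  0.2] [-2.6  1.2  7.9] 30.9
0.3 False 17.53 [-0.  -0.2  0.4] [-3.9 -0.3  9.2] 31.0
0.4 False 17.94 [-0.  -0.3  0.5] [-4.3  0.3 12.1] 30.7
0.435 False 18.19 [-0.  -0.4  0.6] [-4.5  0.3 12.6] 30.8
```

View pics/c6.png

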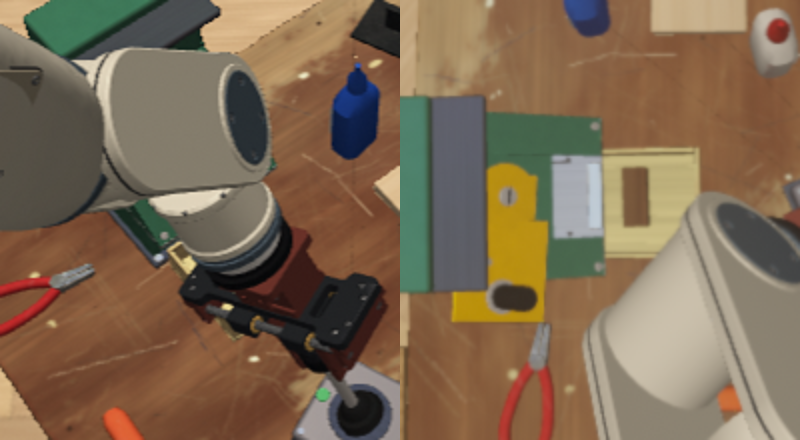

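The blank is in the tray (crop (635,197), between tray edges 603–698), with the stick held over. Letting it back slowly.

```bash
python3 - <<'E'
from st import *
from station import env,set_gripper
np.set_printoptions(precision=1,suppress=True)
env.hold(.3)
for th in (.3,.15,0):
    p,q=pose(th,118,1);env.move_l(p,q,rate=60)
    st=env.read_state();print(th,round(st['time_s'],2),st['force'])
env.hold(.3)
set_gripper(70)
print(env.move_l(pose(0,230,1)[0],rate=80,f_stop=15))
env.move_l([330,-150,420],rate=200)
env.hold(.5)
st=env.read_state();print(st['time_s'],st['force'])
a=viewer.camera("scene");b=viewer.camera("top")
cv2.imwrite("pics/scene7.png",a);cv2.imwrite("pics/top7.png",b)
cv2.imwrite("pics/c7.png",np.hstack([cv2.resize(a[100:400,160:410],None,fx=1.6,fy=1.6),cv2.resize(b[160:360,200:450],None,fx=1.6,fy=2.4)]))
E
```

```text
0.3 20.06 [-2.9  1.   8.5]
0.15 20.5 [-2.7  1.   5.8]
0 20.94 [-0.   0.3  4.4]
False
25.4833 [-0.  -0.3 -0.5]
```

View pics/c7.png

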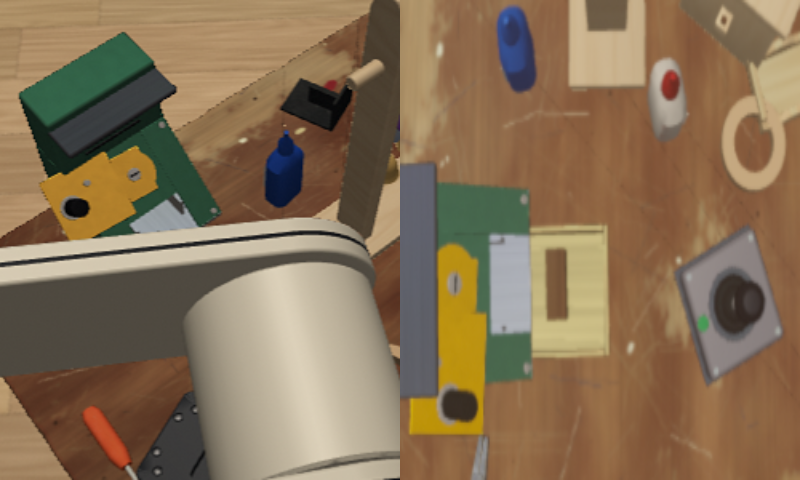

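```bash
python3 - <<'E'
from st import *
t=cv2.imread("pics/top7.png");t0=cv2.imread("pics/top0.png")
print("stick diff",cv2.absdiff(t,t0)[255:325,370:442].mean(), "bottle diff",cv2.absdiff(t,t0)[175:225,350:385].mean())
hsv=cv2.cvtColor(t,cv2.COLOR_BGR2HSV);print(hsv[278,298],hsv[278,315])
m=np.zeros(t.shape[:2],np.uint8);roi=(slice(255,308),slice(283,328))
m[roi]=((hsv[roi][...,2]<140)).astype(np.uint8)*255
k,l,s,c=cv2.connectedComponentsWithStats(m);i=1+np.argmax(s[1:,4]);print(s[i],c[i])
for z in(30,45):print("blank",plane("top",c[i],z))
w=(lambda u,v:plane("top",(u,v),42)) 
# tray outer rim corners (from crop): front right/left
for u,v in((608,226),(609,355)): print("tray front corner",w(200+(u-400)/1.6,160+v/2.4))
E
```

```text
stick diff 0.3623015873015873 bottle diff 0.3478095238095238
[ 14 132 116] [ 24  88 199]
[291 264  14  29 361] [297.55401662 278.033241  ]
blank [497.95927015 223.75258639  30.        ]
blank [497.55525095 222.68421889  45.        ]
tray front corner [545.67596782 157.54835047  42.        ]
tray front corner [438.0228295  156.50336414  42.        ]
```

```bash
python3 - <<'E'
from station import env,workorder
print(workorder.sign_off(), env.read_state()['time_s'])
E
```

```text
the job is handed in; nothing more can be done
the job is handed in; nothing more can be done
```

The job is done and handed in about 25 s into the 59 s allowed; the hand-in gives no verdict. I gripped the cover knob along the face normal and swung the cover to about 1.73 rad, just short of the 1.75 stop. Then I gripped the jog stick and tilted it to about 0.435 rad at 45 mm/s. I held it there until the blank was in the tray, guided it back to the middle and released it.

**Last checks from the pictures:**
- **Cover:** it is open and the port is clear.
- **Stick and bottle:** both look the same as in the first picture (mean pixel difference about 0.4), so the stick is upright and the glue bottle is standing.
- **Blank:** it lies in the tray about 9 mm and 5 mm from the tray's middle. It seems to rest on its edge; I did not measure its height.
- **Tray:** its centre is about 36 mm from the feeder's origin, within the 80 mm allowed.
- **Robot:** the gripper is clear of everything and the force reading is about zero. Every force I read during the moves stayed below about 14 N.

**Disagreements:**
- My two-view pick of the bottle's cap came out at 119 mm instead of 146 mm, and I did not use it.
- Some tray-rim picks disagreed by up to 6 mm between the two views, so I took the tray's position from the top view at the 42 mm rim height.

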